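# Make up the autosampler service tray

### The job

Make up the autosampler service kit in the grey tray: seat the large bored hub flange down, fully home, over the tray's steel spigot, then seat the small bored hub flange down over the same spigot, flat on top of the large one, and lay the two long capped tubes flat in the tray's two tube compartments, one in each. Leave the short tube and the undrilled hub where they lie on the bench, and do not knock or push aside the two little amber jars.

Things in the scene. Friction and masses are not known exactly. Their poses are not given: they have to be found in the camera images.
- caddy: fixed grey tray, 246 (x) by 150 (y) mm, walls 22 high and 5 thick, floor 5 thick; origin: centre of underside. Two 22 mm high cross walls make three bays, each 140 mm in y: spigot bay x -118 to -18 (nearer the robot), tube compartments x -14 to 50 and 54 to 118. Steel spigot at x -68, y 0: 14 mm diameter, top 58 mm over the bench, last 8 mm tapers to 6 mm. Tray is left or right of the loose things
- hub_large: large bored hub, loose plain aluminium: a flange 64 mm in diameter and 8 mm thick with a round neck 34 mm in diameter above it, 30 mm high in all, with an 18 mm hole right through along its axis; 80 to 130 g. Stands flange down on the bench. Origin at the centre of the flange's underside, z up along its axis
- hub_small: small bored hub, loose plain aluminium: a flange 48 mm in diameter and 8 mm thick with a round neck 28 mm in diameter above it, 26 mm high in all, with an 18 mm hole right through along its axis; 45 to 80 g. Stands flange down on the bench. Origin at the centre of the flange's underside, z up along its axis
- hub_blank: undrilled hub, to be left alone: loose plain aluminium, outside shape exactly as the large hub (flange 64 mm, neck 34 mm, 30 mm high) but its neck is solid, with no hole in its top. Origin at the centre of the flange's underside
- tube_a: one of the two long tubes: straight bare steel tube 10 mm in diameter with a brass hexagonal cap (16 mm across flats, 20 mm long) on each end; 112 mm long over all, about 50 g. Lies on a flat of its caps. Origin at the middle of its axis, 8 mm above what it lies on; y runs along the tube. The bare part is 72 mm long. Weight 40 to 65 g
- tube_b: the other long tube, the same in every way: straight bare steel tube 10 mm in diameter with a brass hexagonal cap (16 mm across flats, 20 mm long) on each end; 112 mm long over all, about 50 g. Lies on a flat of its caps. Origin at the middle of its axis, 8 mm above what it lies on; y runs along the tube. The bare part is 72 mm long. Weight 40 to 65 g
- tube_short: the short tube, to be left alone: straight bare steel tube 10 mm in diameter with a brass hexagonal cap (16 mm across flats, 20 mm long) on each end; 76 mm long over all, about 40 g. Lies on a flat of its caps. Origin at the middle of its axis, 8 mm above what it lies on; y runs along the tube. The bare part is only 36 mm long
- jar_a: small loose amber glass jar with a white cap, 26 mm in diameter, 34 mm high, upright among the things; a bystander. Origin at the centre of its underside
- jar_b: a second such amber jar, 26 mm in diameter, 34 mm high; a bystander. Origin at the centre of its underside
- carton: open white carton of amber vials, fixed to the bench on the side away from the tray; a bystander and obstacle: 190 mm along its x, 130 mm along its y, 45 mm high, with a card flap on its +x side that reaches x = 145 mm and 63 mm high. Origin at the centre of its underside

How it is judged:
At the end, for the whole second after the job is handed in: Large hub on the spigot flat on the tray floor, small hub on it: each within 5 mm of the axis, 4 mm of seated height, 0.1 rad of upright. One long tube in each tube compartment: middle within 26 mm across, 20 mm along, 5 mm in height of lying flat at its centre. All at rest (x of hub_large in the frame of caddy between -0.073 and -0.063 m and y of hub_large in the frame of caddy between -0.005 and 0.005 m and z of hub_large in the frame of caddy between 0.001 and 0.009 m and angle between each of hub_large, hub_small's own z axis and vertical below 0.1 rad and x of hub_small in the frame of caddy between -0.073 and -0.063 m and y of hub_small in the frame of caddy between -0.005 and 0.005 m and z of hub_small in the frame of caddy between 0.031 and 0.039 m and ((x of tube_a in the frame of caddy between -0.008 and 0.044 m and y of tube_a in the frame of caddy between -0.02 and 0.02 m and z of tube_a in the frame of caddy between 0.008 and 0.018 m and x of tube_b in the frame of caddy between 0.06 and 0.112 m and y of tube_b in the frame of caddy between -0.02 and 0.02 m and z of tube_b in the frame of caddy between 0.008 and 0.018 m) or (x of tube_b in the frame of caddy between -0.008 and 0.044 m and y of tube_b in the frame of caddy between -0.02 and 0.02 m and z of tube_b in the frame of caddy between 0.008 and 0.018 m and x of tube_a in the frame of caddy between 0.06 and 0.112 m and y of tube_a in the frame of caddy between -0.02 and 0.02 m and z of tube_a in the frame of caddy between 0.008 and 0.018 m)) and linear speed of each of hub_large, hub_small, tube_a, tube_b below 0.02 m/s and angular speed of each of hub_large, hub_small, tube_a, tube_b below 0.3 rad/s); the robot touches nothing.
It fails at once if the short tube is moved more than 20 mm (distance of tube_short from where it was at the start of the episode above 0.02 m).
It fails at once if the undrilled hub is moved more than 20 mm (distance of hub_blank from where it was at the start of the episode above 0.02 m).
It fails at once if an amber jar is moved more than 20 mm or tipped (distance of any of jar_a, jar_b from where it was at the start of the episode above 0.02 m or angle between any of jar_a, jar_b's own z axis and vertical above 0.4 rad).
It also fails if it takes over 96 s, if anything falls off the work surface, if the arm or the gripper's body presses on something with over 40 N, if the wrist force passes 120 N, or if a joint passes its speed limit or range.

### The arm

A 6-joint arm with a two-finger parallel gripper is mounted at the origin on the work surface. World frame = base frame: x ahead of the robot, y to its left, z up, the work surface at z = 0. Lengths are in m, angles in rad, forces in N, time in s.
With the tool pointing down it reaches from about 0.25 to 0.725 m from the base axis. Payload 4 kg.
Tool frame: the origin (TCP) lies midway between the tips of the shut fingers; the grasp point (between the pads) lies 19 mm behind it; z points along the fingers, y is the line along which they close (so a half turn about z gives the same grasp; the last joint's range is limited). The gripper opens to 85 mm and grips with 20 to 120 N. Pads are 22 mm wide; open, the fingers measure 114 mm over their backs; the gripper's body (76 mm by 85 mm) begins 54 mm behind the grasp point. The pads swing forward as they close: fully open they stand 13 mm farther back than shut.
Start: joints at [1.19, 0.241, 0.005, 1.335, 0, 1.571], TCP at [0.186, 0.464, 0.231] pointing down, gripper open.
Joint ranges: [-2.72, 2.72], [-1.05, 1.87], [-1.09, 1.28], [-1.99, 2.15], [-1.42, 1.44], [-3.14, 3.14]. Speed limits (rad/s): [2.79, 2.79, 3.14, 3.14, 3.14, 3.14].

### API

Orientations are given as a unit quaternion [x, y, z, w].
In Python, from workcell import get_obs, camera, job_done, silhouettes gives the robot as it stands. The module is installed in compiled form; this text tells all that it offers.
- The arm moves only by the tool drive_tool, never from a script. Its argument "increments" is a list of rows, each a list of 3 entries, a list of its own where there are three numbers: the shift along the world's x, y, z in mm, then the turn, a rotation vector about the world's x, y, z in degrees, then the opening, from 0 (shut) to 1 (fully open). A call has 1 to 8 rows; each row shifts and turns the commanded pose from where the row before left it; what a row does not reach is not made up. A row lasts 1/12 s, in which the tool goes at most 41.7 mm and 7.16 degrees, less where a joint would pass 70% of its speed; a pose out of reach is approached as far as the arm can. A call is refused whole if a number of a shift passes 41.7 or a number of a turn 7.16, either way. A call with a gripper value outside its range is refused whole. The fingers move at their own pace and stop on an object; the grip force is fixed at half the most. Time passes only in rows, so rows that do not move let the fingers close. It gives the time, the measured TCP pose, the force, the opening and the grip force at its end, in the units of the state.
- get_obs(): the state, without advancing time (a new reading comes with each control period).
- camera(name): name is "scene" or "side" or "wrist"; returns a dict with "image" (480x640x3 uint8, red, green, blue), "K" (3x3 intrinsics, pixels), "view" (4x4, takes a point from world to camera coordinates). Camera axes: x right, y down, z forward; pixel columns grow to the right and rows downward; lengths in m; the calibration is good to about 2 mm. A picture is of the moment at which its call begins. There is no depth.
- job_done(): hands the job in; it is judged then, once.
Trained networks look in a picture, given as the dict that the camera call returned (one of the last four; its "shot" number tells which), for a name from the list of things; names that differ only in an ending like _2 or _b are one class to them, and where a whole thing is asked for, a point or a joint stands for the part that bears it (a point fixed in the world has none). Each returns a list of dicts, best first, with "conf" (0 to 1); they miss things now and then, are a little off and sometimes report something else, mostly with a low value. They report only what shows in the picture. A call takes as long as a camera call.
- silhouettes(query, picture): "region" (480x640 bool, what is visible of it) and "bbox" ([left, top, right, bottom] in pixels, round what is visible of it).
The state is a dict: "clock": time; "joint_pos": joint angles; "joint_vel": joint speeds; "tau": joint torques, N m; "eef_pos": TCP position; "tool_rot": TCP orientation; "ft_force": force on the tool from outside, world axes, zero at the start; "ft_torque": the same for the moment, N m; "grip_width": finger opening in m; "grasp_force": force on a finger pad.
Only numpy, scipy, OpenCV 4.12 (cv2) and the standard library are available. Lean on these libraries where they do the work, as an engineer would, in place of code of your own. Each camera call takes 0.05 s, during which the arm holds its last target. There are 200 camera calls.

## Working session

There is one attempt and no reset: what is moved stays moved. The work goes in short steps, Python scripts to look and compute and a tool call to move; the robot and the scene stay as the last step left them, time stands still between calls to the robot, and variables do not carry over. Pictures are saved under pics/ and viewed, at most 14 in all, crops included, and the job is handed in when it is done.

Besides the shell and the picture viewer there is one more tool, called by a JSON object that holds its "op" and its "data". drive_tool: Moves the arm, as the interface text tells. Its arguments: {"type":"object","properties":{"increments":{"type":"array"}},"required":["increments"]}

```bash
mkdir -p pics; python3 - <<'E'
from workcell import *
import cv2,numpy as np
o=get_obs(); print({k:np.round(v,3).tolist() for k,v in o.items()})
for n in ("scene","side"):
    p=camera(n); cv2.imwrite(f"pics/{n}0.png",p["image"][:,:,::-1]); print(n,p["K"].tolist(),np.round(p["view"],4).tolist())
    for q in ["caddy","hub_large","hub_small","hub_blank","tube_a","tube_short","jar_a","carton"]:
        for d in silhouettes(q,p)[:3]: print(q,round(d["conf"],2),np.round(d["bbox"]).tolist())
E
```

```text
{'clock': 0.0, 'joint_pos': [1.19, 0.241, 0.004, 1.335, -0.0, 1.571], 'joint_vel': [-0.0, -0.001, 0.001, -0.0, -0.003, 0.0], 'tau': [0.001, -37.232, 25.241, 0.017, -0.0, -0.0], 'eef_pos': [0.186, 0.464, 0.23], 'tool_rot': [0.189, 0.982, -0.001, -0.0], 'ft_force': [0.725, -0.052, 0.002], 'ft_torque': [-0.014, 0.008, -0.034], 'grasp_force': 0.0, 'grip_width': 0.085}
scene [[468.7483534442312, 0.0, 322.14799665028556], [0.0, 468.7483534442312, 234.2514866596603], [0.0, 0.0, 1.0]] [[-0.1684, 0.9857, -0.0009, 0.0789], [0.6741, 0.1146, -0.7297, -0.3333], [-0.7192, -0.1235, -0.6838, 1.2394], [0.0, 0.0, 0.0, 1.0]]
caddy 0.85 [442.0, 202.0, 560.0, 315.0]
hub_large 0.81 [349.0, 294.0, 389.0, 328.0]
hub_small 0.94 [270.0, 199.0, 292.0, 220.0]
hub_blank 0.57 [351.0, 243.0, 389.0, 278.0]
hub_blank 0.23 [249.0, 244.0, 291.0, 258.0]
tube_a 0.88 [216.0, 284.0, 288.0, 297.0]
tube_a 0.67 [348.0, 210.0, 400.0, 238.0]
tube_short 0.61 [250.0, 244.0, 288.0, 253.0]
jar_a 0.63 [312.0, 223.0, 325.0, 246.0]
jar_a 0.62 [303.0, 257.0, 318.0, 282.0]
carton 0.65 [90.0, 172.0, 203.0, 253.0]
side [[527.746667154175
[... 202 characters left out ...]
.0, 0.0, 0.0, 1.0]]
caddy 0.56 [210.0, 159.0, 336.0, 208.0]
hub_large 0.77 [350.0, 211.0, 383.0, 238.0]
hub_large 0.47 [282.0, 243.0, 299.0, 267.0]
hub_small 0.98 [241.0, 279.0, 270.0, 309.0]
hub_blank 0.72 [295.0, 214.0, 327.0, 241.0]
hub_blank 0.6 [242.0, 216.0, 269.0, 254.0]
hub_blank 0.27 [351.0, 212.0, 381.0, 235.0]
tube_a 0.94 [365.0, 262.0, 412.0, 307.0]
tube_a 0.63 [243.0, 216.0, 269.0, 253.0]
tube_short 0.79 [316.0, 272.0, 340.0, 307.0]
tube_short 0.58 [284.0, 243.0, 300.0, 267.0]
tube_short 0.27 [340.0, 238.0, 354.0, 264.0]
jar_a 0.76 [340.0, 238.0, 355.0, 264.0]
jar_a 0.68 [281.0, 243.0, 298.0, 270.0]
jar_a 0.24 [215.0, 319.0, 448.0, 478.0]
carton 0.93 [211.0, 317.0, 448.0, 477.0]
```

View pics/scene0.png

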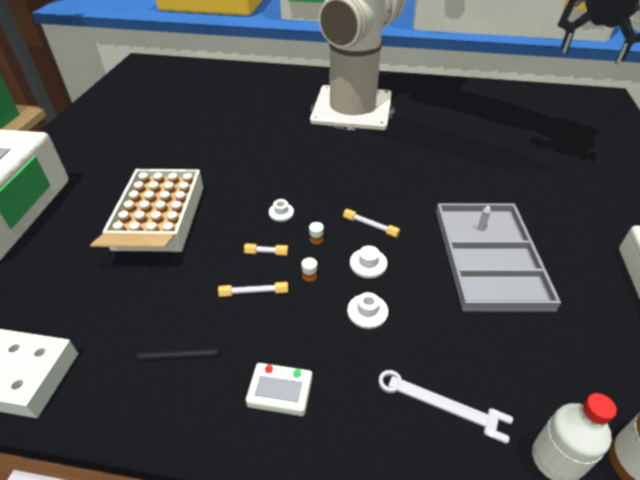

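View pics/side0.png

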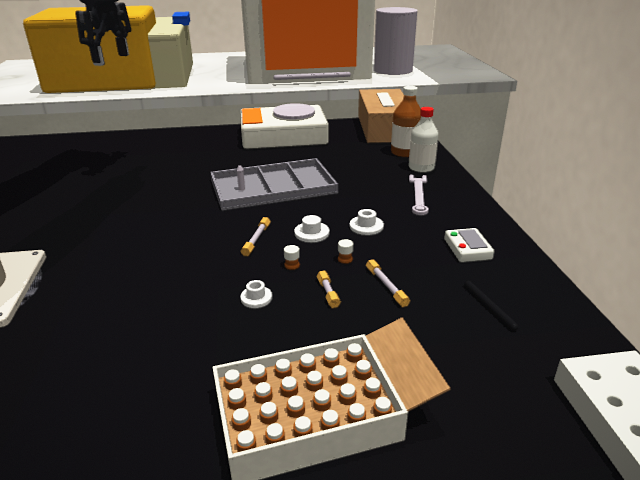

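The scene picture shows the tray at right (440–555, 203–310), with its spigot at (485,218). The large bored hub is at (368,310), the blank at (369,262) and the small hub at (281,210). The long tubes are at (371,222) and (253,289), the short tube at (266,250), and the jars at (316,232) and (309,269). The side view shows the same layout.

```bash
cat > fit.py <<'E'
import numpy as np,cv2
from scipy.optimize import least_squares
def circ(r,z,n=24):
    a=np.arange(n)*2*np.pi/n; return np.c_[r*np.cos(a),r*np.sin(a),0*a+z]
def box(x0,x1,y0,y1,z0,z1): return np.array([[x,y,z] for x in(x0,x1) for y in(y0,y1) for z in(z0,z1)])
def tube(L):
    a=np.radians(np.arange(6)*60+30)-0; c=16/np.sqrt(3)
    h=np.c_[c*np.cos(a),0*a,c*np.sin(a)+8]
    # lies on a flat: vertices at +-30.. rotate so flat is at bottom
    a=np.radians(np.arange(6)*60); h=np.c_[c*np.cos(a),0*a,8+c*np.sin(a)]
    return np.vstack([h+[0,s*L/2,0] for s in(-1,1)])
hub=lambda R,r,h:np.vstack([circ(R,0),circ(R,.008),circ(r,h)])
M=dict(caddy=np.vstack([box(-.123,.123,-.075,.075,0,.022),circ(.003,.058)+[-.068,0,0],circ(.007,.05)+[-.068,0,0]]),
 hub_large=hub(.032,.017,.030),hub_blank=hub(.032,.017,.030),hub_small=hub(.024,.014,.026),
 tube_a=tube(.112),tube_b=tube(.112),tube_short=tube(.076),jar=np.vstack([circ(.013,0),circ(.013,.034)]),
 carton=np.vstack([box(-.095,.095,-.065,.065,0,.045),[[.145,-.065,.063],[.145,.065,.063]]]))
def proj(P,p):
    c=P@p["view"][:3,:3].T+p["view"][:3,3]; u=c@np.array(p["K"]).T; return u[:,:2]/u[:,2:]
def unproj(uv,z,p):
    R,t=np.array(p["view"])[:3,:3],np.array(p["view"])[:3,3]; d=R.T@np.linalg.inv(p["K"])@[uv[0],uv[1],1]; c=-R.T@t
    return c+d*(z-c[2])/d[2]
def mom(pts):
    m=cv2.moments(cv2.convexHull(np.float32(pts))); A=m["m00"]
    C=np.array([[m["mu20"],m["mu11"]],[m["mu11"],m["mu02"]]])/A
    return np.r_[m["m10"]/A,m["m01"]/A,C[0,0]/8,C[0,1]/8,C[1,1]/8] if 0 else (np.r_[m["m10"]/A,m["m01"]/A],C)
def edge(reg):
    k,_=cv2.findContours(cv2.resize(reg.astype(np.uint8),None,fx=4,fy=4,interpolation=0),0,1)
    c=max(k,key=cv2.contourArea)[:,0]; return (c+.5)/4-.5
def fit(name,obs,x0,yaw=True,z=0):
    def f(v):
        a=v[2]*yaw if yaw else 0; R=np.array([[np.cos(a),-np.sin(a),0],[np.sin(a),np.cos(a),0],[0,0,1]])
        W=M[name]@R.T+[v[0],v[1],z]; r=[]
        for p,reg in obs:
            m,C=mom(proj(W,p)); m2,C2=mom(edge(reg)); s=np.sqrt(np.trace(C2))
            r+=list(m-m2)+[(C-C2)[0,0]/s,(C-C2)[0,1]/s,(C-C2)[1,1]/s]
        return np.array(r)
    s=least_squares(f,list(x0)+([0] if len(x0)<3 else []),x_scale=[.01,.01,.1],diff_step=1e-4)
    return s.x,np.round(s.fun,1)
E
python3 - <<'E'
from workcell import *
from fit import *
P={n:camera(n) for n in("scene","side")}
T=[("caddy","caddy",(498,258),(273,183),0),("hub_large","hub_large",(369,311),(366,224),0),("hub_blank","hub_blank",(370,260),(311,228),0),("hub_small","hub_small",(281,210),(255,294),0),
("tube_a","tube_a",(252,290),(388,284),0),("tube_b","tube_a",(374,224),(256,235),0),("tube_short","tube_short",(269,249),(328,290),0),("jar","jar_a",(318,234),(290,256),0),("jar","jar_a",(310,270),(347,251),0),("carton","carton",(147,212),(330,397),0)]
for m,q,a,b,_ in T:
    obs=[]
    for n,c in(("scene",a),("side",b)):
        best=[d for d in silhouettes(q,P[n]) if np.hypot(*(np.array([(d["bbox"][0]+d["bbox"][2])/2,(d["bbox"][1]+d["bbox"][3])/2])-c))<12]
        if best: obs.append((P[n],best[0]["region"]))
    x=unproj(a,.01,P["scene"]); 
    if not obs: print(m,"none",x);continue
    rot=m[:4] in("tube","cadd","cart")
    out=min((fit(m,obs,[x[0],x[1],y],rot) for y in((0,.8,-.8,1.5) if m[:4]=="tube" else (0,.5,-.5,np.pi) if rot else (0,))),key=lambda s:(s[1]**2).sum())
    print(m,len(obs),np.round(out[0][:2]*1000,1),"yaw",np.round(np.degrees(out[0][2]),1),"res",out[1].tolist(), [np.round(fit(m,[o],out[0],rot)[0][:2]*1000,1).tolist() for o in obs])
E
```

```text
caddy 2 [501.  310.1] yaw 10.4 res [-0.2, 0.1, -0.0, 0.2, -0.2, -0.1, -0.7, 0.3, 0.1, -0.1] [[500.7, 310.6], [501.3, 307.2]]
hub_large 1 [662.5 104.1] yaw 0.0 res [-0.0, -0.0, 0.6, 0.1, 0.2] [[662.5, 104.1]]
hub_blank 2 [557.1  96.7] yaw 0.0 res [-0.2, 0.2, 0.1, -0.2, 0.0, -0.2, -0.3, -0.0, -0.0, 0.2] [[556.7, 97.0], [557.3, 95.6]]
hub_small 2 [449.  -85.4] yaw 0.0 res [-0.7, -0.0, 0.1, 0.0, 0.0, -0.2, -0.8, 0.1, 0.0, 0.0] [[448.9, -84.1], [449.2, -87.6]]
tube_a 2 [2302.7 -535.1] yaw -59.9 res [934.4, 38.6, 25032.7, -9931.3, 5963.6, -553.1, -260.6, 4553.3, 10163.7, 39499.8] [[4845.9, -1744.4], [2480.0, -1924.3]]
tube_b 2 [-1471.3  -986.4] yaw 98.2 res [25.8, 497.7, 29726.6, 3320.3, 10139.4, -99.4, -120.4, 5309.2, 13115.7, 42496.0] [[-1382.9, -960.3], [-1933.2, -1281.6]]
tube_short 2 [-1332.8   558.9] yaw 39.4 res [-722.7, -676.1, 14445.4, 12733.6, 43505.8, 637.0, -210.6, 11823.8, -16525.8, 59312.0] [[-1358.4, 715.9], [-1471.0, 1.1]]
jar 2 [511.4  -3.9] yaw 0.0 res [-0.3, -0.1, 0.1, 0.1, 0.5, -0.1, -0.6, -0.2, 0.2, 0.2] [[511.5, -3.2], [511.4, -5.6]]
jar 2 [ 6.021e+02 -1.000e-01] yaw 0.0 res [-0.4, 0.0, 0.2, -0.0, 0.2, -0.2, -0.7, 0.1, 0.1, 0.3] [[601.9, 0.6], [602.0, -2.2]]
carton 2 [ 496.5 -318.5] yaw 8.2 res [-0.8, 0.1, 0.4, -0.1, -0.4, -0.3, -0.7, 0.4, -0.2, 0.3] [[496.2, -317.3], [496.6, -319.2]]
```

```bash
python3 - <<'E'
s=open('fit.py').read()
s=s.replace("    s=least_squares(f,list(x0)+([0] if len(x0)<3 else []),x_scale=[.01,.01,.1],diff_step=1e-4)\n    return s.x,np.round(s.fun,1)",
"""    x0=np.r_[x0,0][:3]; S=np.array([.01,.01,.1]); g=lambda u:f(x0+(u-1)*S)
    s=least_squares(g,np.ones(3),diff_step=.03,bounds=(-8,10))
    return x0+(s.x-1)*S,np.round(s.fun,1)""")
open('fit.py','w').write(s)
E
python3 - <<'E'
from workcell import *
from fit import *
P={n:camera(n) for n in("scene","side")}
T=[("hub_large","hub_large",(369,311),(366,224)),("caddy","caddy",(498,258),(273,183)),
("tube_a","tube_a",(252,290),(388,284),(220,291),(287,287)),("tube_b","tube_a",(374,224),(256,235),(345,214),(398,233)),("tube_short","tube_short",(269,249),(328,290),(249,248),(287,250))]
for m,q,a,b,*e in T:
    obs=[]
    for n,c in(("scene",a),("side",b)):
        best=[d for qq in (q,"hub_blank" if q[0]=="h" else q) for d in silhouettes(qq,P[n]) if np.hypot(*(np.array([(d["bbox"][0]+d["bbox"][2])/2,(d["bbox"][1]+d["bbox"][3])/2])-c))<12]
        if best: obs.append((P[n],best[0]["region"]))
    x=unproj(a,.01,P["scene"]); y0=np.radians(10)
    if e:
        d=unproj(e[1],.01,P["scene"])-unproj(e[0],.01,P["scene"]); y0=np.arctan2(-d[0],d[1]); print(np.hypot(*d[:2]))
    rot=m[0]!="h"
    out=fit(m,obs,[x[0],x[1],y0],rot)
    print(m,len(obs),np.round(out[0][:2]*1000,1),"yaw",np.round(np.degrees(out[0][2]),1),"res",out[1].tolist(), [np.round(fit(m,[o],out[0],rot)[0]*[1e3,1e3,57.3],1).tolist() for o in obs])
p=camera("wrist"); print(np.round(p["view"],4).tolist(),np.round(p["K"],1).tolist())
E
```

```text
hub_large 2 [662.2 105.7] yaw 10.0 res [-0.4, 0.4, 0.2, -0.0, 0.0, -0.4, -0.6, 0.7, -0.0, 0.4] [[661.4, 106.3, 10.0], [662.5, 103.4, 10.0]]
caddy 1 [500.8 305.3] yaw 9.6 res [-0.0, 0.0, -0.2, 0.0, 0.1] [[500.8, 305.3, 9.6]]
0.10991073966523243
tube_a 1 [ 632.8 -136.1] yaw 9.4 res [636.4, 1114.5, 347794.3, -187140.4, 109693.6] [[632.8, -136.1, 9.4]]
0.11079172689623881
tube_b 2 [446.  107.8] yaw -8.4 res [307.4, -1106.9, 2690.3, -12707.1, 59876.2, 52.1, 522.9, 124843.1, 218.2, 8875.0] [[362.6, 189.8, 14.9], [468.4, 184.9, -8.6]]
0.06880898045646694
tube_short 2 [545.8 -92.6] yaw 9.5 res [57.4, -899.7, 0.1, 459.8, 65463.8, 770.3, 1131.8, 522380.3, -278421.7, 163510.4] [[456.2, -182.6, 4.5], [535.8, -140.2, 9.3]]
[[0.3719, 0.9283, 0.0001, -0.5006], [0.8819, -0.3533, 0.3121, -0.0406], [0.2897, -0.116, -0.9501, 0.3805], [0.0, 0.0, 0.0, 1.0]] [[357.5, 0.0, 320.4], [0.0, 357.5, 236.0], [0.0, 0.0, 1.0]]
```

```bash
python3 - <<'E'
s=open('fit.py').read()
i=s.index("    a=np.radians(np.arange(6)*60+30)"); j=s.index("    a=np.radians(np.arange(6)*60); ")
s=s[:i]+s[j:].replace("    a=np.radians(np.arange(6)*60); h=np.c_[c","    a=np.radians(np.arange(6)*60); c=.016/np.sqrt(3); h=np.c_[c").replace("8+c*np.sin(a)]",".008+c*np.sin(a)]")
open('fit.py','w').write(s)
E
python3 - <<'E'
from workcell import *
from fit import *
P={n:camera(n) for n in("scene","side")}
T=[("tube_a","tube_a",(252,290),(388,284),(220,291),(287,287)),("tube_b","tube_a",(374,224),(256,235),(345,214),(398,233)),("tube_short","tube_short",(269,249),(328,290),(249,248),(287,250)),("caddy","caddy",(498,258),(273,183))]
for m,q,a,b,*e in T:
    obs=[]
    for n,c in(("scene",a),("side",b)):
        best=[d for d in silhouettes(q,P[n]) if np.hypot(*(np.array([(d["bbox"][0]+d["bbox"][2])/2,(d["bbox"][1]+d["bbox"][3])/2])-c))<12]
        if best: obs.append((P[n],best[0]["region"]))
    x=unproj(a,.01,P["scene"]); y0=np.radians(10)
    if e:
        d=unproj(e[1],.01,P["scene"])-unproj(e[0],.01,P["scene"]); y0=np.arctan2(-d[0],d[1])
    out=fit(m,obs,[x[0],x[1],y0],True)
    print(m,len(obs),np.round(out[0][:2]*1000,1),"yaw",np.round(np.degrees(out[0][2]),1),"res",out[1].tolist(), [np.round(fit(m,[o],out[0],True)[0]*[1e3,1e3,57.3],1).tolist() for o in obs])
for n,uv in(("scene",(487,208)),("side",(240,167))): print(n,"spigot tip proj for caddy(501,309,10):",proj(np.array([[.501-.068*np.cos(.175),.309-.068*np.sin(.175),.058]]),P[n]))
E
```

```text
tube_a 2 [653.3 -83.4] yaw 13.5 res [-1.1, 0.1, 0.4, -0.1, -0.1, -0.5, -1.4, -0.2, 0.1, 0.2] [[652.8, -81.7, 13.3], [653.1, -87.1, 13.7]]
tube_b 2 [456.7  93.4] yaw -21.9 res [-0.3, 0.2, 1.2, 0.7, 0.3, -0.3, -0.4, 0.2, -0.2, 0.0] [[455.6, 93.7, -23.6], [457.1, 92.1, -21.2]]
tube_short 2 [559.4 -87.4] yaw 5.6 res [-0.4, 0.2, 0.5, -0.0, -0.0, -0.3, -0.5, -0.1, 0.1, 0.2] [[558.7, -86.9, 4.7], [559.6, -88.7, 5.8]]
caddy 2 [500.8 310.5] yaw 10.0 res [-0.3, 0.2, -0.3, 0.4, -0.2, -0.2, -0.9, 0.1, -0.0, -0.0] [[500.3, 311.1, 9.8], [500.8, 306.0, 9.4]]
scene spigot tip proj for caddy(501,309,10): [[486.68531636 207.23441652]]
side spigot tip proj for caddy(501,309,10): [[239.1355549  165.21980272]]
```

{"op": "drive_tool", "data": {"increments": [[[30,-22.5,-3],[0,0,0],1],[[30,-22.5,-3],[0,0,0],1],[[30,-22.5,-3],[0,0,0],1],[[30,-22.5,-3],[0,0,0],1],[[30,-22.5,-3],[0,0,0],1],[[30,-22.5,-3],[0,0,0],1],[[30,-22.5,-3],[0,0,0],1],[[30,-22.5,-3],[0,0,0],1]]}}

```text
clock: 4.32
eef_pos: [0.4271, 0.2829, 0.2073]
tool_rot: [0.189, 0.982, 0.0, 0.0]
ft_force: [0.0, 0.4, 0.1]
grip_width: 0.0852
grasp_force: 0.0
```

{"op": "drive_tool", "data": {"increments": [[[30,-22.5,-3],[0,0,0],1],[[30,-22.5,-3],[0,0,0],1],[[30,-22.5,-3],[0,0,0],1],[[30,-22.5,-3],[0,0,0],1],[[30,-22.5,-3],[0,0,0],1],[[26,-22,-3],[0,0,0],1],[[20,-22,0],[0,0,0],1],[[0,0,0],[0,0,0],1]]}}

```text
clock: 4.98
eef_pos: [0.6252, 0.123, 0.188]
tool_rot: [0.192, 0.981, -0.001, 0.001]
ft_force: [-0.1, 0.3, -0.5]
grip_width: 0.0854
grasp_force: 0.0
```

```bash
cat > w.py <<'E'
from workcell import *
from fit import *
import sys
def run(T,pic=None):
    o=get_obs(); print("tcp",np.round(np.array(o["eef_pos"])*1e3,1),"yaw",round(float(np.degrees(2*np.arctan2(o["tool_rot"][1],o["tool_rot"][0]))),1),"grip",round(o["grip_width"]*1e3,1),"j6",round(o["joint_pos"][5],2))
    p=camera("wrist")
    if pic: cv2.imwrite(f"pics/{pic}.png",p["image"][:,:,::-1])
    for m,q,x0,z in T:
        c=proj(np.array([[x0[0],x0[1],z+.01]]),p)[0]
        for d in silhouettes(q,p)[:4]:
            b=np.array(d["bbox"]); bc=(b[:2]+b[2:])/2
            if np.hypot(*(bc-c))<90:
                out=fit(m,[(p,d["region"])],x0,m[:4] in("tube","cadd"),z)
                print(m,q,round(d["conf"],2),b.round().tolist(),np.round(out[0]*[1e3,1e3,57.3],1).tolist(),out[1].tolist())
    return p
E
python3 - <<'E'
from w import *
run([("hub_large","hub_large",(.662,.105,0),0),("hub_blank","hub_blank",(.557,.097,0),0)],"w1")
E
```

```text
tcp [625.2 123.  188. ] yaw 157.8 grip 85.4 j6 0.58
hub_large hub_large 0.59 [286.0, 217.0, 352.0, 279.0] [662.5, 106.3, 0.0] [-0.0, 0.0, 0.3, -0.2, 0.4]
hub_blank hub_blank 0.77 [228.0, 112.0, 299.0, 184.0] [558.0, 97.4, 0.0] [-0.0, -0.0, -0.0, -0.0, 0.0]
```

View pics/w1.png

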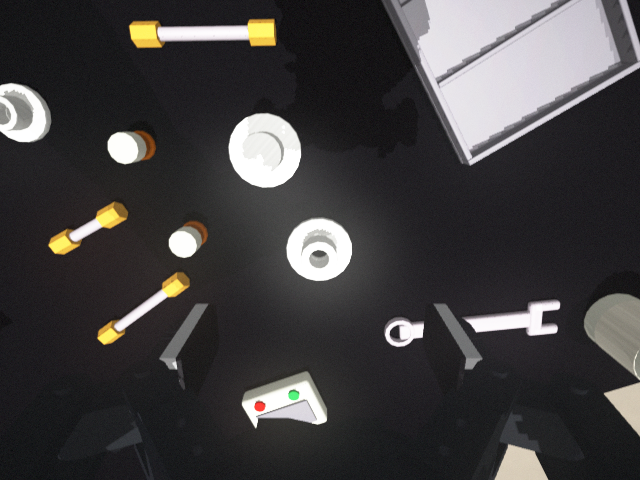

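The wrist view confirms the layout: the bored hub (dark hole) is at (320,250) and the solid blank at (265,150). Both fits agree with the earlier ones.

{"op": "drive_tool", "data": {"increments": [[[18,-8.5,-5],[0,0,0],1],[[19,-8.5,-5],[0,0,0],1],[[0,0,-30],[0,0,0],1],[[0,0,-30],[0,0,0],1],[[0,0,-30],[0,0,0],1],[[0,0,-18],[0,0,0],1],[[0,0,0],[0,0,0],1],[[0,0,0],[0,0,0],1]]}}

```text
clock: 5.8
eef_pos: [0.6572, 0.112, 0.0707]
tool_rot: [0.188, 0.982, -0.0, -0.001]
ft_force: [0.3, 0.4, 0.9]
grip_width: 0.0854
grasp_force: 0.0
```

{"op": "drive_tool", "data": {"increments": [[[5,-6,-10],[0,0,0],1],[[0,0,-20],[0,0,0],1],[[0,0,-15],[0,0,0],1],[[0,0,0],[0,0,0],1],[[0,0,0],[0,0,0],1]]}}

```text
clock: 6.22
eef_pos: [0.6643, 0.1046, 0.027]
tool_rot: [0.189, 0.982, 0.0, 0.0]
ft_force: [-0.4, 0.3, 0.4]
grip_width: 0.0853
grasp_force: 0.0
```

{"op": "drive_tool", "data": {"increments": [[[-2,1.4,-9],[0,0,0],1],[[0,0,-8],[0,0,0],1],[[0,0,0],[0,0,0],1],[[0,0,0],[0,0,0],0],[[0,0,0],[0,0,0],0],[[0,0,0],[0,0,0],0],[[0,0,0],[0,0,0],0],[[0,0,0],[0,0,0],0]]}}

```text
clock: 6.88
eef_pos: [0.6625, 0.1061, 0.0103]
tool_rot: [0.189, 0.982, 0.0, 0.001]
ft_force: [1.0, -0.0, -0.9]
grip_width: 0.0323
grasp_force: 59.5
```

{"op": "drive_tool", "data": {"increments": [[[0,0,0],[0,0,0],0],[[0,0,0],[0,0,0],0],[[0,0,0],[0,0,0],0],[[0,0,0],[0,0,0],0],[[0,0,0],[0,0,0],0]]}}

```text
clock: 7.3
eef_pos: [0.6625, 0.1061, 0.0101]
tool_rot: [0.189, 0.982, 0.0, 0.001]
ft_force: [0.4, 0.0, 5.9]
grip_width: 0.0322
grasp_force: 60.0
```

{"op": "drive_tool", "data": {"increments": [[[0,0,30],[0,0,0],0],[[0,0,35],[0,0,0],0],[[-15,12,30],[0,0,0],0],[[-26,22,15],[0,0,0],0],[[-26,22,10],[0,0,0],0],[[-26,22,0],[0,0,0],0],[[-26,22,0],[0,0,0],0],[[-26,22,0],[0,0,0],0]]}}

```text
clock: 7.97
eef_pos: [0.515, 0.2286, 0.1288]
tool_rot: [0.189, 0.982, -0.0, -0.001]
ft_force: [0.4, 0.6, -1.0]
grip_width: 0.0325
grasp_force: 59.9
```

{"op": "drive_tool", "data": {"increments": [[[-26,22,0],[0,0,0],0],[[-26,22,0],[0,0,0],0],[[0,0,0],[0,0,0],0],[[0,0,0],[0,0,0],0]]}}

```text
clock: 8.3
eef_pos: [0.4629, 0.2729, 0.1287]
tool_rot: [0.187, 0.982, -0.001, -0.001]
ft_force: [-0.1, -0.1, -0.1]
grip_width: 0.0319
grasp_force: 59.9
```

```bash
python3 - <<'E'
from w import *
p=run([("caddy","caddy",(.501,.3095,.17),0)],"w2")
P=[camera(n) for n in("scene","side")]
c=[proj(np.array([[.662-.2,.105+.19,.13]]),q)[0] for q in P]; print(c)
for q in P:
    for d in silhouettes("hub_large",q): print(round(d["conf"],2),d["bbox"])
E
```

```text
tcp [462.9 272.9 128.7] yaw 158.4 grip 31.9 j6 0.91
caddy caddy 0.58 [207.0, 47.0, 534.0, 405.0] [486.7, 317.4, 22.0] [0.4, 3.0, 7.6, 2.3, 9.5]
[array([497.08382319, 184.49956085]), array([250.06890934, 131.44207327])]
0.87 [463.9, 173.5, 504.2, 199.1]
0.54 [235.8, 124.8, 269.9, 146.9]
0.26 [240.1, 214.8, 267.4, 253.4]
```

View pics/w2.png

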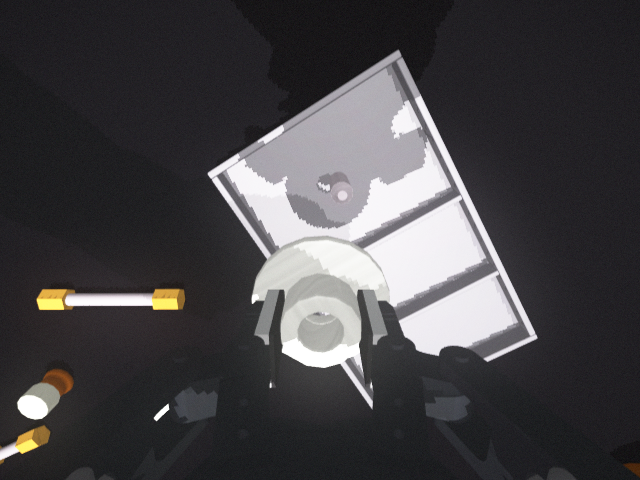

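The wrist view shows the hub held level by its neck at (320,300). The spigot tip is at (342,196), and the tray's outer corners are at (209,175), (399,52) and (536,337).

```bash
python3 - <<'E'
from w import *
o=get_obs(); p=camera("wrist"); t=np.array(o["eef_pos"])
print("spigot tip",unproj((342,196),.058,p)*1e3, [ (unproj(c,.022,p)*1e3).round(1).tolist() for c in((209,175),(399,52),(536,337))])
v=np.eye(2)
a=np.radians(10)
for cx,cy in((.501,.3095),): print("pred corners",[ (np.array([cx+x*np.cos(a)-y*np.sin(a),cy+x*np.sin(a)+y*np.cos(a)])*1e3).round(1).tolist() for x,y in((-.123,-.075),(-.123,.075),(.123,.075),(-.068,0))])
H=t+[0,0,-.010]
im=p["image"].copy()
for r,z in((.032,0),(.032,.008),(.017,.03),(.009,.03),(.009,0)):
    cv2.polylines(im,[np.int32(np.round(proj(circ(r,z,60)+H,p)*16))],True,(255,0,0),1,cv2.LINE_AA,4)
cv2.imwrite("pics/w3.png",cv2.resize(im[170:390,220:480,::-1],None,fx=3,fy=2.7))
for q in("hub_large","hub_blank","hub_small"):
  for d in silhouettes(q,p)[:2]: print(q,d["conf"],d["bbox"])
E
```

```text
spigot tip [437.99492898 297.14364889  58.        ] [[397.3, 215.7, 22.0], [373.2, 362.4, 22.0], [613.1, 400.9, 22.0]]
pred corners [[392.9, 214.3], [366.8, 362.0], [609.1, 404.7], [434.0, 297.7]]
hub_large 0.84 [252.3, 237.7, 390.1, 364.2]
hub_blank 0.43 [160.2, 405.7, 166.2, 413.2]
hub_small 0.47 [253.4, 235.8, 390.2, 365.1]
```

View pics/w3.png

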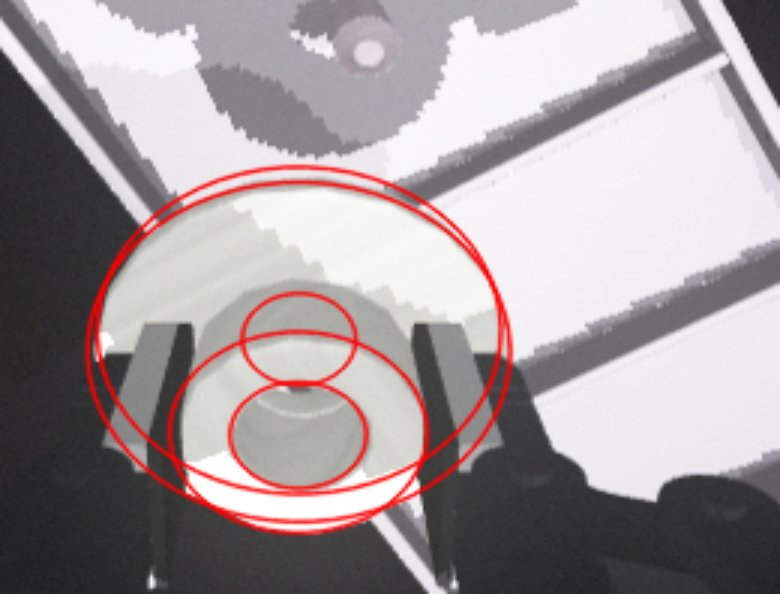

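The overlay of a hub centred at the TCP matches the held hub within about 1 mm. I'll now check the spigot tip in the first scene and side pictures, since the two estimates differ by 4 mm.

```bash
python3 - <<'E'
import cv2,numpy as np
a=cv2.imread("pics/scene0.png")[195:245,465:515]; b=cv2.imread("pics/side0.png")[155:205,215:265]
cv2.imwrite("pics/tip.png",np.hstack([cv2.resize(x,(400,400),interpolation=cv2.INTER_NEAREST) for x in(a,b)]))
E
```

```text
(no output)
```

View pics/tip.png

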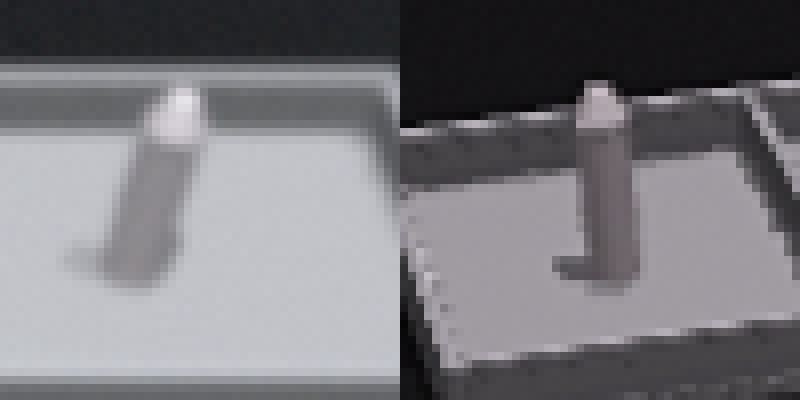

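```bash
python3 - <<'E'
from w import *
for n,uv in(("scene",(487.5,206.0)),("side",(239.3,165.3))):
    p=camera(n); print(n,(unproj(uv,.058,p)*1e3).round(1), (unproj(np.add(uv,1),.058,p)*1e3).round(1))
E
```

```text
scene [430.2 298.9  58. ] [432.8 300.5  58. ]
side [434.4 296.7  58. ] [436.3 291.1  58. ]
```

{"op": "drive_tool", "data": {"increments": [[[0,0,-25],[0,0,0],0],[[0,0,-20],[0,0,0],0],[[0,0,0],[0,0,0],0],[[0,0,0],[0,0,0],0]]}}

```text
clock: 9.23
eef_pos: [0.4638, 0.2714, 0.0835]
tool_rot: [0.189, 0.982, -0.001, -0.001]
ft_force: [-0.5, 0.2, -0.7]
grip_width: 0.0322
grasp_force: 59.9
```

```bash
python3 - <<'E'
from w import *
p=run([]); o=get_obs(); t=np.array(o["eef_pos"])
H=t+[0,0,-.010]; im=p["image"].copy()
for r,z in((.032,0),(.032,.008),(.017,.03),(.009,.03)):
    cv2.polylines(im,[np.int32(np.round(proj(circ(r,z,60)+H,p)*16))],True,(255,0,0),1,cv2.LINE_AA,4)
for x,y,c in((.434,.2977,(255,0,0)),(.438,.2971,(0,255,0)),(.4345,.299,(0,0,255))):
    cv2.polylines(im,[np.int32(np.round(proj(circ(.003,.058,40)+[x,y,0],p)*16))],True,c,1,cv2.LINE_AA,4)
cv2.imwrite("pics/w4.png",cv2.resize(im[150:350,230:430,::-1],None,fx=3,fy=3))
E
```

```text
tcp [463.8 271.4  83.5] yaw 158.2 grip 32.2 j6 0.91
```

View pics/w4.png

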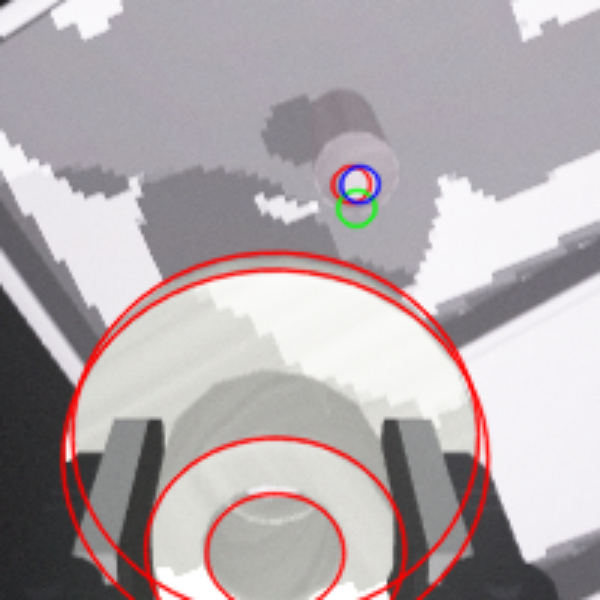

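The tip matches (434.4, 298.5), and the held hub's axis is at the TCP.

{"op": "drive_tool", "data": {"increments": [[[-15,14,0],[0,0,0],0],[[-14.4,13.1,0],[0,0,0],0],[[0,0,0],[0,0,0],0],[[0,0,0],[0,0,0],0]]}}

```text
clock: 9.62
eef_pos: [0.436, 0.3003, 0.0859]
tool_rot: [0.188, 0.982, 0.001, 0.001]
ft_force: [0.3, -0.3, -0.7]
grip_width: 0.0322
grasp_force: 59.9
```

{"op": "drive_tool", "data": {"increments": [[[-1.6,-1.8,-10],[0,0,0],0],[[0,0,-12],[0,0,0],0],[[0,0,-5],[0,0,0],0],[[0,0,0],[0,0,0],0],[[0,0,0],[0,0,0],0]]}}

```text
clock: 10.03
eef_pos: [0.4344, 0.2972, 0.0577]
tool_rot: [0.19, 0.982, 0.0, 0.0]
ft_force: [0.4, -1.3, -0.8]
grip_width: 0.032
grasp_force: 59.9
```

{"op": "drive_tool", "data": {"increments": [[[0,1,-10],[0,0,0],0],[[0,0,-10],[0,0,0],0],[[0,0,-10],[0,0,0],0],[[0,0,-6],[0,0,0],0],[[0,0,0],[0,0,0],0],[[0,0,0],[0,0,0],0]]}}

```text
clock: 10.53
eef_pos: [0.4333, 0.298, 0.0204]
tool_rot: [0.189, 0.982, -0.001, -0.001]
ft_force: [0.1, -0.1, -1.2]
grip_width: 0.032
grasp_force: 59.9
```

{"op": "drive_tool", "data": {"increments": [[[0,0,-4.5],[0,0,0],0],[[0,0,0],[0,0,0],0],[[0,0,0],[0,0,0],0.8],[[0,0,0],[0,0,0],0.8],[[0,0,0],[0,0,0],0.8],[[0,0,0],[0,0,0],0.8]]}}

```text
clock: 11.03
eef_pos: [0.4341, 0.2986, 0.0172]
tool_rot: [0.189, 0.982, 0.0, 0.0]
ft_force: [-0.2, 0.6, -0.8]
grip_width: 0.068
grasp_force: 0.0
```

{"op": "drive_tool", "data": {"increments": [[[0,0,20],[0,0,0],0.8],[[0,0,30],[0,0,0],0.8],[[0,0,40],[0,0,0],1],[[0,-30,25],[0,0,0],1],[[0,-39,0],[0,0,0],1],[[0,-39,0],[0,0,0],1],[[0,-39,0],[0,0,0],1],[[0,-39,0],[0,0,0],1]]}}

```text
clock: 11.7
eef_pos: [0.4337, 0.111, 0.1325]
tool_rot: [0.189, 0.982, 0.0, 0.001]
ft_force: [0.7, -0.2, -0.6]
grip_width: 0.0851
grasp_force: 0.0
```

{"op": "drive_tool", "data": {"increments": [[[0,-39,0],[0,0,0],1],[[0,-39,0],[0,0,0],1],[[0,-39,0],[0,0,0],1],[[0,-39,0],[0,0,0],1],[[0,-20,0],[0,0,0],1],[[0,0,0],[0,0,0],1],[[0,0,0],[0,0,0],1]]}}

```text
clock: 12.28
eef_pos: [0.4338, -0.0645, 0.1321]
tool_rot: [0.191, 0.982, 0.0, 0.0]
ft_force: [0.2, -0.6, -0.0]
grip_width: 0.0854
grasp_force: 0.0
```

```bash
python3 - <<'E'
from w import *
run([("hub_small","hub_small",(.449,-.0855,0),0)])
P=[camera(n) for n in("scene","side")]
for q in P:
    c=proj(np.array([[.4345,.298,.02]]),q)[0]; print(c.round())
    for d in silhouettes("hub_large",q)+silhouettes("hub_blank",q):
        b=d["bbox"]
        if abs((b[0]+b[2])/2-c[0])<20 and abs((b[1]+b[3])/2-c[1])<20: print(round(d["conf"],2),b); print(fit("hub_large",[(q,d["region"])],(.4345,.298),False,.005))
E
```

```text
tcp [433.8 -64.5 132.1] yaw 158.0 grip 85.4 j6 0.24
hub_small hub_small 0.86 [274.0, 223.0, 334.0, 281.0] [449.1, -85.4, 0.0] [0.0, 0.0, 0.3, -0.1, 0.5]
[482. 223.]
0.94 [468.0, 211.3, 500.1, 239.9]
(array([0.43402668, 0.2984951 , 0.        ]), array([-0. , -0. ,  0.3, -0.1,  0.4]))
[241. 182.]
0.41 [233.6, 181.1, 242.3, 197.2]
(array([0.42448492, 0.28916838, 0.        ]), array([ 0.1, -1.3, 11.4, -0. ,  4. ]))
```

The large hub is seated at (434, 298.5). Next is the small hub at (449.1, -85.4).

{"op": "drive_tool", "data": {"increments": [[[15.3,-20.9,-10],[0,0,0],1],[[0,0,-30],[0,0,0],1],[[0,0,-30],[0,0,0],1],[[0,0,-25],[0,0,0],1],[[0,0,-10],[0,0,0],1],[[0,0,0],[0,0,0],1],[[0,0,0],[0,0,0],1]]}}

```text
clock: 13.27
eef_pos: [0.4487, -0.0841, 0.0264]
tool_rot: [0.189, 0.982, -0.0, -0.001]
ft_force: [0.7, 0.1, 0.8]
grip_width: 0.0856
grasp_force: 0.0
```

{"op": "drive_tool", "data": {"increments": [[[0.4,-1.3,-10],[0,0,0],1],[[0,0,-6.4],[0,0,0],1],[[0,0,0],[0,0,0],1],[[0,0,0],[0,0,0],0],[[0,0,0],[0,0,0],0],[[0,0,0],[0,0,0],0],[[0,0,0],[0,0,0],0],[[0,0,0],[0,0,0],0]]}}

```text
clock: 13.93
eef_pos: [0.4499, -0.0859, 0.011]
tool_rot: [0.189, 0.982, -0.0, 0.0]
ft_force: [-6.0, 2.7, 23.8]
grip_width: 0.0259
grasp_force: 60.5
```

{"op": "drive_tool", "data": {"increments": [[[0,0,0],[0,0,0],0],[[0,0,0],[0,0,0],0],[[0,0,0],[0,0,0],0],[[0,0,0],[0,0,0],0]]}}

```text
clock: 14.27
eef_pos: [0.4499, -0.0859, 0.0112]
tool_rot: [0.189, 0.982, -0.0, 0.0]
ft_force: [-1.2, 1.0, 5.3]
grip_width: 0.0255
grasp_force: 58.6
```

{"op": "drive_tool", "data": {"increments": [[[0,0,30],[0,0,0],0],[[0,0,40],[0,0,0],0],[[-1.5,20,30],[0,0,0],0],[[-1.5,38,15],[0,0,0],0],[[-1.5,38,0],[0,0,0],0],[[-1.5,38,0],[0,0,0],0],[[-1.5,38,0],[0,0,0],0],[[-1.5,38,0],[0,0,0],0]]}}

```text
clock: 14.93
eef_pos: [0.4401, 0.1258, 0.1258]
tool_rot: [0.19, 0.982, 0.0, 0.0]
ft_force: [0.8, 0.2, -1.2]
grip_width: 0.0257
grasp_force: 59.4
```

{"op": "drive_tool", "data": {"increments": [[[-1.5,38,0],[0,0,0],0],[[-1.5,38,0],[0,0,0],0],[[-1.5,38,0],[0,0,0],0],[[-1.5,38,0],[0,0,0],0],[[-1.5,22,0],[0,0,0],0],[[0,0,0],[0,0,0],0],[[0,0,0],[0,0,0],0],[[0,0,0],[0,0,0],0]]}}

```text
clock: 15.6
eef_pos: [0.4325, 0.2975, 0.125]
tool_rot: [0.189, 0.982, -0.001, -0.0]
ft_force: [0.5, -0.3, -1.0]
grip_width: 0.0253
grasp_force: 59.4
```

```bash
python3 - <<'E'
from w import *
p=run([]); o=get_obs(); t=np.array(o["eef_pos"])
H=t+[0,0,-.011]; im=p["image"].copy()
for r,z in((.024,0),(.024,.008),(.014,.026),(.009,.026)):
    cv2.polylines(im,[np.int32(np.round(proj(circ(r,z,60)+H,p)*16))],True,(255,0,0),1,cv2.LINE_AA,4)
cv2.imwrite("pics/w5.png",cv2.resize(im[200:400,220:420,::-1],None,fx=3,fy=3))
E
```

```text
tcp [432.5 297.5 125. ] yaw 158.2 grip 25.3 j6 0.98
```

View pics/w5.png

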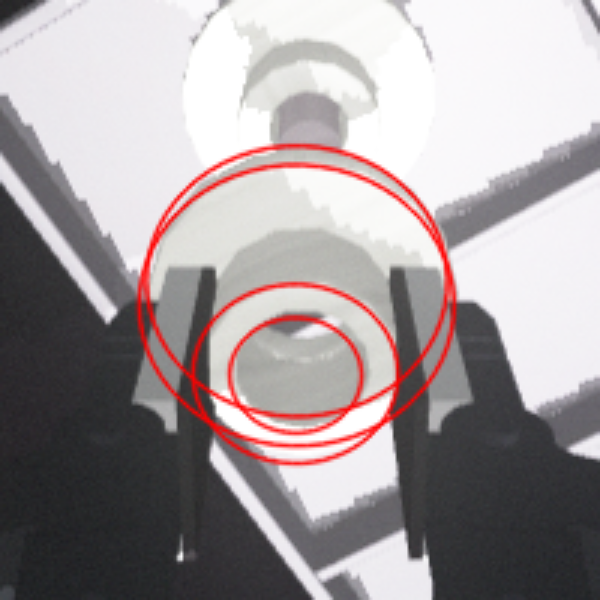

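The held small hub is near the TCP, at most 1 mm off and barely tilted. The large hub with the spigot through it shows behind, at (310,110) in the crop.

{"op": "drive_tool", "data": {"increments": [[[1.8,1,-15],[0,0,0],0],[[0,0,-20],[0,0,0],0],[[0,0,-10],[0,0,0],0],[[0,0,0],[0,0,0],0],[[0,0,0],[0,0,0],0]]}}

```text
clock: 16.07
eef_pos: [0.4345, 0.2979, 0.0801]
tool_rot: [0.19, 0.982, -0.001, -0.001]
ft_force: [-0.3, -0.1, -0.2]
grip_width: 0.0254
grasp_force: 59.4
```

{"op": "drive_tool", "data": {"increments": [[[0,0.5,-8],[0,0,0],0],[[0,0,-8],[0,0,0],0],[[0,0,-6],[0,0,0],0],[[0,0,0],[0,0,0],0],[[0,0,0],[0,0,0],0]]}}

```text
clock: 16.48
eef_pos: [0.4344, 0.2995, 0.0579]
tool_rot: [0.189, 0.982, -0.0, -0.0]
ft_force: [-0.4, -0.4, 0.2]
grip_width: 0.0251
grasp_force: 59.4
```

{"op": "drive_tool", "data": {"increments": [[[0,-0.7,-5],[0,0,0],0],[[0,0,-4.5],[0,0,0],0],[[0,0,0],[0,0,0],0],[[0,0,0],[0,0,0],0]]}}

```text
clock: 16.82
eef_pos: [0.4345, 0.2988, 0.0485]
tool_rot: [0.189, 0.982, -0.0, -0.0]
ft_force: [0.1, -0.1, -0.2]
grip_width: 0.0258
grasp_force: 59.4
```

{"op": "drive_tool", "data": {"increments": [[[0,0,0],[0,0,0],0.7],[[0,0,0],[0,0,0],0.7],[[0,0,0],[0,0,0],0.7],[[0,0,0],[0,0,0],0.7],[[0,0,20],[0,0,0],0.8],[[0,0,35],[0,0,0],1],[[0,0,35],[0,0,0],1]]}}

```text
clock: 17.4
eef_pos: [0.4337, 0.2982, 0.1387]
tool_rot: [0.189, 0.982, -0.001, -0.001]
ft_force: [-0.0, 0.7, 0.8]
grip_width: 0.0854
grasp_force: 0.0
```

{"op": "drive_tool", "data": {"increments": [[[1.8,-16,0],[0,0,-7],1],[[1.8,-16,0],[0,0,-7],1],[[1.8,-16,0],[0,0,-7],1],[[1.8,-16,0],[0,0,-7],1],[[1.8,-16,0],[0,0,-7],1],[[1.8,-16,0],[0,0,-7],1],[[1.8,-16,0],[0,0,-7],1],[[1.8,-16,0],[0,0,-7],1]]}}

```text
clock: 18.07
eef_pos: [0.4493, 0.1702, 0.1392]
tool_rot: [0.63, 0.776, 0.0, 0.0]
ft_force: [-0.2, 0.1, 0.3]
grip_width: 0.0856
grasp_force: 0.0
```

{"op": "drive_tool", "data": {"increments": [[[1.8,-16,0],[0,0,-7],1],[[1.8,-16,0],[0,0,-7],1],[[1.8,-16,0],[0,0,-7],1],[[1.8,-16,0],[0,0,-7],1],[[1.8,-13,0],[0,0,-6],1],[[0,0,0],[0,0,0],1],[[0,0,0],[0,0,0],1]]}}

```text
clock: 18.65
eef_pos: [0.4583, 0.0936, 0.1391]
tool_rot: [0.828, 0.561, 0.0, -0.0]
ft_force: [0.4, 0.5, 0.1]
grip_width: 0.0855
grasp_force: 0.0
```

```bash
python3 - <<'E'
from w import *
run([("tube_b","tube_a",(.4565,.0933,-.38),0)],"w6")
P=[camera(n) for n in("scene","side")]
for q in P:
    for d in silhouettes("hub_small",q)[:1]: print(round(d["conf"],2),d["bbox"],fit("hub_small",[(q,d["region"])],(.4345,.298),False,.035))
cv2.imwrite("pics/hub.png",np.hstack([cv2.resize(x["image"][a:a+60,b:b+60,::-1],(400,400)) for x,a,b in((P[0],190,455),(P[1],150,210))]))
E
```

```text
tcp [458.3  93.6 139.1] yaw 68.2 grip 85.5 j6 2.15
tube_b tube_a 0.75 [308.0, 157.0, 333.0, 294.0] [456.3, 91.6, -21.3] [0.0, 0.2, 0.0, 0.0, 1.9]
0.73 [472.7, 201.4, 499.4, 223.4] (array([0.43272002, 0.30047611, 0.        ]), array([-0. , -0. ,  0.3,  0.2,  0.3]))
0.69 [231.4, 162.0, 250.8, 182.8] (array([0.43424561, 0.29733087, 0.        ]), array([ 0. , -0. ,  0.8,  0. ,  0.1]))
```

View pics/hub.png

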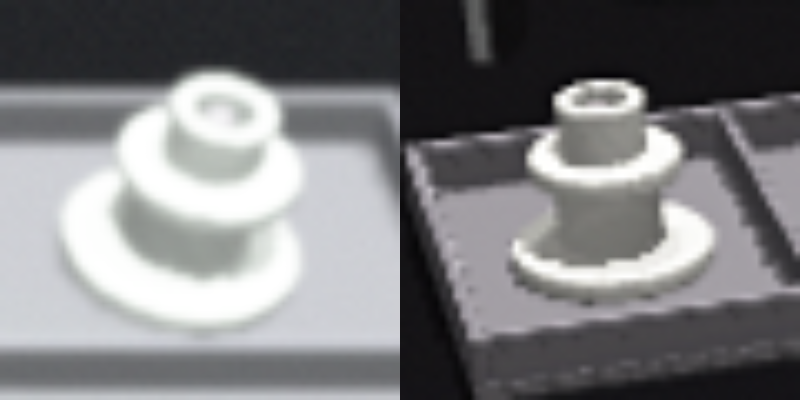

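Both hubs are stacked flat on the spigot in both views. Now down onto tube_b.

{"op": "drive_tool", "data": {"increments": [[[-1.9,-1.1,-30],[0,0,0],1],[[0,0,-40],[0,0,0],1],[[0,0,-30],[0,0,0],1],[[0,0,-14],[0,0,0],1],[[0,0,0],[0,0,0],1],[[0,0,0],[0,0,0],1]]}}

```text
clock: 19.45
eef_pos: [0.4557, 0.0931, 0.0244]
tool_rot: [0.828, 0.561, -0.001, -0.0]
ft_force: [-0.4, 0.8, 1.1]
grip_width: 0.0849
grasp_force: 0.0
```

{"op": "drive_tool", "data": {"increments": [[[0.5,0,-12],[0,0,0],1],[[0,0,-9],[0,0,0],1],[[0,0,0],[0,0,0],1],[[0,0,0],[0,0,0],0],[[0,0,0],[0,0,0],0],[[0,0,0],[0,0,0],0],[[0,0,0],[0,0,0],0],[[0,0,0],[0,0,0],0]]}}

```text
clock: 20.12
eef_pos: [0.4572, 0.0929, 0.0044]
tool_rot: [0.828, 0.56, 0.0, 0.0]
ft_force: [-0.1, 0.0, 0.4]
grip_width: 0.0253
grasp_force: 0.0
```

{"op": "drive_tool", "data": {"increments": [[[0,0,0],[0,0,0],0],[[0,0,0],[0,0,0],0],[[0,0,0],[0,0,0],0],[[0,0,0],[0,0,0],0],[[0,0,0],[0,0,0],0]]}}

```text
clock: 20.53
eef_pos: [0.457, 0.0929, 0.0043]
tool_rot: [0.828, 0.561, 0.0, 0.0]
ft_force: [-0.9, 0.5, 5.4]
grip_width: 0.0072
grasp_force: 58.9
```

{"op": "drive_tool", "data": {"increments": [[[0,0,30],[0,0,0],0],[[0,0,38],[0,0,0],0],[[16,29,15],[0,0,4],0],[[16,29,10],[0,0,4],0],[[16,29,0],[0,0,4],0],[[16,29,0],[0,0,4],0],[[16,29,0],[0,0,4],0],[[16,29,0],[0,0,4],0]]}}

```text
clock: 21.2
eef_pos: [0.5531, 0.2682, 0.0964]
tool_rot: [0.692, 0.722, -0.0, -0.0]
ft_force: [1.1, -0.1, 0.6]
grip_width: 0.0069
grasp_force: 58.8
```

{"op": "drive_tool", "data": {"increments": [[[16,29,0],[0,0,4],0],[[17,29,0],[0,0,3.7],0],[[0,0,0],[0,0,0],0],[[0,0,0],[0,0,0],0],[[0,0,0],[0,0,0],0]]}}

```text
clock: 21.62
eef_pos: [0.5849, 0.3243, 0.0956]
tool_rot: [0.644, 0.765, -0.001, -0.0]
ft_force: [-0.0, 0.0, -0.7]
grip_width: 0.0072
grasp_force: 58.9
```

```bash
python3 - <<'E'
from w import *
run([],"w7")
E
```

```text
tcp [584.9 324.3  95.6] yaw 99.9 grip 7.2 j6 1.9
```

View pics/w7.png

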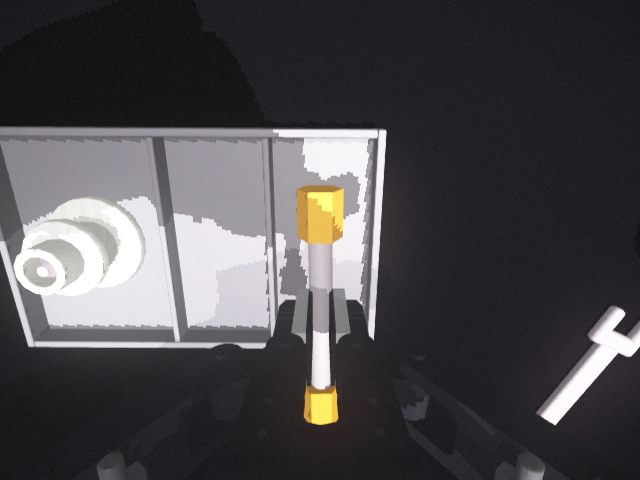

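The tube is held parallel to the far compartment and is centred over it: caps at (320,215) and (321,405), tray walls at x = 272 and 378.

{"op": "drive_tool", "data": {"increments": [[[1,0.7,-30],[0,0,0],0],[[0,0,-30],[0,0,0],0],[[0,0,-14],[0,0,0],0],[[0,0,-9],[0,0,0],0],[[0,0,0],[0,0,0],0],[[0,0,0],[0,0,0],0]]}}

```text
clock: 22.17
eef_pos: [0.5869, 0.3249, 0.0146]
tool_rot: [0.644, 0.765, 0.0, 0.0]
ft_force: [0.3, -0.4, -0.2]
grip_width: 0.0072
grasp_force: 58.9
```

{"op": "drive_tool", "data": {"increments": [[[0,0,-4.5],[0,0,0],0],[[0,0,0],[0,0,0],0],[[0,0,0],[0,0,0],0.25],[[0,0,0],[0,0,0],0.25],[[0,0,0],[0,0,0],0.25],[[0,0,10],[0,0,0],0.25],[[0,0,30],[0,0,0],0.25],[[0,0,40],[0,0,0],0.25]]}}

```text
clock: 22.83
eef_pos: [0.5841, 0.3241, 0.0867]
tool_rot: [0.644, 0.765, -0.004, -0.002]
ft_force: [1.5, 1.1, 0.0]
grip_width: 0.0213
grasp_force: 0.0
```

{"op": "drive_tool", "data": {"increments": [[[0,-30,38],[0,0,0],0.5],[[6,-38,10],[0,0,0],1],[[6,-39,0],[0,0,0],1],[[6,-39,0],[0,0,0],1],[[6,-39,0],[0,0,0],1],[[6,-39,0],[0,0,0],1],[[6,-39,0],[0,0,0],1],[[6,-39,0],[0,0,0],1]]}}

```text
clock: 23.5
eef_pos: [0.6291, 0.026, 0.1335]
tool_rot: [0.643, 0.765, 0.001, 0.001]
ft_force: [0.1, -0.5, -0.8]
grip_width: 0.0852
grasp_force: 0.0
```

{"op": "drive_tool", "data": {"increments": [[[6,-39,0],[0,0,1],1],[[6,-39,0],[0,0,1],1],[[6,-34,0],[0,0,1.5],1],[[6,0,0],[0,0,0],1],[[0,0,0],[0,0,0],1],[[0,0,0],[0,0,0],1]]}}

```text
clock: 24.0
eef_pos: [0.6529, -0.0841, 0.1326]
tool_rot: [0.62, 0.785, 0.0, -0.0]
ft_force: [-1.0, 1.8, 0.2]
grip_width: 0.0851
grasp_force: 0.0
```

```bash
python3 - <<'E'
from w import *
run([("tube_a","tube_a",(.653,-.084,.235),0)])
for n in("scene","side"):
    q=camera(n); c=proj(np.array([[.586,.325,.013]]),q)[0]
    for d in silhouettes("tube_a",q)[:3]:
        b=d["bbox"]
        if abs((b[0]+b[2])/2-c[0])<20 and abs((b[1]+b[3])/2-c[1])<20: print(n,round(d["conf"],2),np.round(b),fit("tube_a",[(q,d["region"])],(.586,.325,.175),True,.005))
E
```

```text
tcp [652.9 -84.1 132.6] yaw 103.3 grip 85.1 j6 1.21
tube_a tube_a 0.95 [309.0, 155.0, 334.0, 296.0] [653.3, -83.2, 14.2] [0.0, 0.0, -0.0, 0.0, 0.2]
scene 0.88 [472. 282. 543. 296.] (array([0.58563786, 0.32684487, 0.19206362]), array([-0. , -0. ,  0.3, -0.2, -0. ]))
side 0.5 [300. 163. 318. 186.] (array([0.58585707, 0.33389694, 0.14932099]), array([-0. , -0.2,  0.2,  1. ,  2. ]))
```

{"op": "drive_tool", "data": {"increments": [[[0.4,0.6,-30],[0,0,0.7],1],[[0,0,-40],[0,0,0],1],[[0,0,-30],[0,0,0],1],[[0,0,-8],[0,0,0],1],[[0,0,0],[0,0,0],1],[[0,0,0],[0,0,0],1]]}}

```text
clock: 24.8
eef_pos: [0.6537, -0.0832, 0.0249]
tool_rot: [0.615, 0.789, 0.0, 0.0]
ft_force: [0.8, 0.2, 1.6]
grip_width: 0.0852
grasp_force: 0.0
```

{"op": "drive_tool", "data": {"increments": [[[0,0,-12],[0,0,0],1],[[0,0,-8.7],[0,0,0],1],[[0,0,0],[0,0,0],1],[[0,0,0],[0,0,0],0],[[0,0,0],[0,0,0],0],[[0,0,0],[0,0,0],0],[[0,0,0],[0,0,0],0],[[0,0,0],[0,0,0],0]]}}

```text
clock: 25.47
eef_pos: [0.6535, -0.0837, 0.0039]
tool_rot: [0.615, 0.788, 0.0, 0.0]
ft_force: [0.5, -0.8, 0.9]
grip_width: 0.0258
grasp_force: 0.0
```

{"op": "drive_tool", "data": {"increments": [[[0,0,0],[0,0,0],0],[[0,0,0],[0,0,0],0],[[0,0,0],[0,0,0],0],[[0,0,0],[0,0,0],0],[[0,0,0],[0,0,0],0]]}}

```text
clock: 25.88
eef_pos: [0.6535, -0.0837, 0.0038]
tool_rot: [0.615, 0.788, 0.0, 0.0]
ft_force: [-0.0, 0.2, 2.6]
grip_width: 0.0072
grasp_force: 58.9
```

{"op": "drive_tool", "data": {"increments": [[[0,0,30],[0,0,0],0],[[0,0,38],[0,0,0],0],[[-8,25,25],[0,0,-1],0],[[-12.5,37,8],[0,0,-1],0],[[-12.5,37,0],[0,0,-1],0],[[-12.5,37,0],[0,0,-1],0],[[-12.5,37,0],[0,0,0],0],[[-12.5,37,0],[0,0,0],0]]}}

```text
clock: 26.55
eef_pos: [0.5816, 0.1278, 0.1042]
tool_rot: [0.642, 0.766, -0.0, -0.0]
ft_force: [0.2, 0.2, -0.7]
grip_width: 0.0075
grasp_force: 58.8
```

{"op": "drive_tool", "data": {"increments": [[[-12.5,37,0],[0,0,0],0],[[-12.5,37,0],[0,0,0],0],[[-12.5,37,0],[0,0,0],0],[[-12.5,37,0],[0,0,0],0],[[-12.5,37,0],[0,0,0],0],[[0,0,0],[0,0,0],0],[[0,0,0],[0,0,0],0],[[0,0,0],[0,0,0],0]]}}

```text
clock: 27.22
eef_pos: [0.5198, 0.3112, 0.1038]
tool_rot: [0.642, 0.767, -0.001, 0.0]
ft_force: [0.5, -0.2, -0.8]
grip_width: 0.0073
grasp_force: 58.8
```

{"op": "drive_tool", "data": {"increments": [[[-0.8,2,-30],[0,0,0],0],[[0,0,-34],[0,0,0],0],[[0,0,-16],[0,0,0],0],[[0,0,-9],[0,0,0],0],[[0,0,0],[0,0,0],0],[[0,0,0],[0,0,0],0]]}}

```text
clock: 27.72
eef_pos: [0.5202, 0.3123, 0.0156]
tool_rot: [0.643, 0.766, -0.0, 0.0]
ft_force: [0.0, -0.4, -0.4]
grip_width: 0.0068
grasp_force: 58.8
```

{"op": "drive_tool", "data": {"increments": [[[0,0,-5.5],[0,0,0],0],[[0,0,0],[0,0,0],0],[[0,0,0],[0,0,0],0.25],[[0,0,0],[0,0,0],0.25],[[0,0,0],[0,0,0],0.25],[[0,0,10],[0,0,0],0.25],[[0,0,30],[0,0,0],0.25],[[0,0,40],[0,0,0],0.25]]}}

```text
clock: 28.38
eef_pos: [0.5168, 0.3119, 0.0879]
tool_rot: [0.642, 0.767, -0.004, -0.001]
ft_force: [-0.0, 0.7, 0.4]
grip_width: 0.021
grasp_force: 0.0
```

{"op": "drive_tool", "data": {"increments": [[[0,0,40],[0,0,0],0.25],[[-10,-38,10],[0,0,0],0.25],[[-10,-38,0],[0,0,0],0.25],[[-10,-38,0],[0,0,0],0.25],[[-10,-38,0],[0,0,0],0.25],[[0,0,0],[0,0,0],0.25],[[0,0,0],[0,0,0],0.25]]}}

```text
clock: 28.97
eef_pos: [0.4792, 0.1598, 0.1412]
tool_rot: [0.644, 0.765, 0.001, 0.0]
ft_force: [-0.6, -0.1, 0.9]
grip_width: 0.0215
grasp_force: 0.0
```

```bash
python3 - <<'E'
from w import *
P=[camera(n) for n in("scene","side")]
q=P[0]
for d in silhouettes("tube_a",q)[:4]:
    b=np.array(d["bbox"]); 
    if b[0]<430: continue
    x=unproj((b[:2]+b[2:])/2,.013,q); x[2]=.175; s,r=fit("tube_a",[(q,d["region"])],x,True,.005)
    a=np.radians(10); e=s[:2]-[.5013,.3101]; print(round(d["conf"],2),"caddy frame",np.round([e@[np.cos(a),np.sin(a)]*1e3,e@[-np.sin(a),np.cos(a)]*1e3],1),r)
cv2.imwrite("pics/end.png",np.hstack([cv2.resize(P[0]["image"][185:325,230:570,::-1],(480,200)),cv2.resize(P[1]["image"][140:320,200:430,::-1],(320,200))]))
cv2.imwrite("pics/end.png",np.vstack([cv2.resize(P[0]["image"][180:330,200:580,::-1],(760,300)),cv2.resize(P[1]["image"][140:320,190:440,::-1],(760,300))]))
E
```

```text
0.85 caddy frame [17.9 -1.6] [-0.  -0.   0.4 -0.2  0.1]
0.73 caddy frame [86.5 -0.1] [-0.  -0.   0.3 -0.2 -0. ]
```

View pics/end.png

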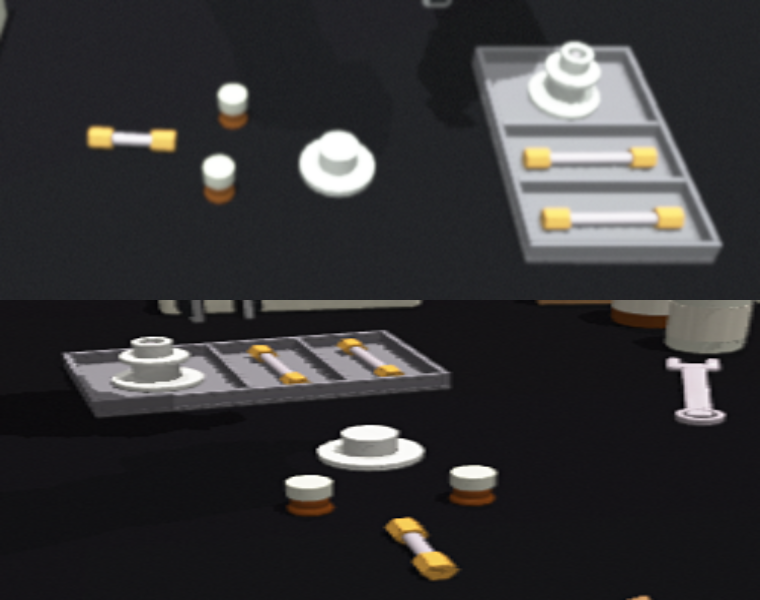

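Both hubs are stacked on the spigot and each tube lies in its own compartment. The jars, short tube and blank hub haven't moved, so I'm handing in.

```bash
python3 -c "from workcell import *; print(job_done())"
```

```text
the job is handed in; nothing more can be done
None
```

The service kit is made up and handed in at about 29 s of the 96 s allowed: both hubs are stacked on the spigot and one long tube lies in each compartment, with the bystanders not visibly moved; the hand-in returned no verdict.

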